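# Rake a yoke plate out from under the coil drying rack and seat it in its nest

### The job

The horseshoe yoke plate has slid under the low wire drying rack, whose freshly varnished coils must not be disturbed (nor the solenoid bodies near by). Take the flat draw hook by its wooden handle, sweep its blade in behind the yoke, drag the yoke with it completely out from under the rack, and lay the hook down flat on the bench clear of the rack. Then pick up the yoke and lay it flat and fully home between the six locating pins of the dark steel nest plate, and let go.

Things in the scene. Friction and masses are not known exactly. Their poses are not given: they have to be found in the camera images.
- rack: Fixed wire drying rack, 270 mm (own x) by 150 mm (own y), on four 5 mm wire legs at its corners. Origin on the bench under its centre. Deck underside 30 mm above the bench, deck top 35 mm; a row of coils stands about 25 mm behind its x axis, tops 92 mm above the bench. Open front on its own +y side, facing the robot's left; back and sides open too except for the legs.
- yoke: Light grey horseshoe plate, 73 x 72 x 8 mm, 60 g, lying flat on the bench wholly under the rack. Origin at the centre of its outline, on its underside; z up. Its mouth opens to its own -x: two legs lie along x from -36 to +5 mm, each 19 mm wide, |y| from 16 to 35 mm; mouth 31 mm wide, its round end at x = +14; the arch reaches x = +36 mm.
- hook: Loose flat draw hook, 0.13 kg, lying on the bench. Own x points from handle to blade, z up. Origin on the underside below the handle's middle. Wooden handle 110 mm long (x -55 to +55), 24 mm wide, 22 mm high: grip it across its y. A flat steel strip 18 mm wide, 3 mm thick (z 13 to 16 mm) runs from it to the cross blade.
- hook_grip (a point): Middle of the hook's handle, 11 mm above its underside.
- hook_blade (a point): Middle of the blade's lower edge, 235 mm from the handle's middle. The blade is 70 mm wide (hook y -35 to +35), 3 mm thick, z 0 to 16 mm. With the blade just above the bench the strip passes over the 8 mm yoke and the blade pushes it. There is hardly room to lift the blade over the yoke under the deck: go in beside the yoke, then sideways behind it.
- nest: Fixed dark steel nest plate, 104 x 104 x 12 mm, origin on the bench, with six upright 6 mm dowel pins, 12 mm tall, tips tapered. Pins at nest x, y (mm): (-42, 22), (-42, -22) off the leg ends; (-29, 40), (-29, -40) outside the legs; (33, 28), (33, -28) round the arch. About 2.5 mm play all round. Fingers have room beside a leg from x = -20 to +20 mm.
- nest_seat (a point): Where the yoke's origin belongs: on the plate's top face, 12 mm above the bench. Home, the yoke's x and y axes match the nest's (mouth to the nest's -x).
- coil_a: Orange wound coil on a white bobbin, about 47 x 46 x 57 mm, standing on the rack; not to be shifted. Origin at its foot.
- coil_b: Second coil on the rack, about 42 x 46 x 53 mm. Origin at its foot.
- coil_c: Third coil on the rack, about 54 x 46 x 56 mm. Origin at its foot.
- coil_d: Fourth coil on the rack, about 41 x 47 x 53 mm. Origin at its foot.
- solenoid_side: Bystander: dark solenoid body lying on its side, 62 x 124 x 60 mm, beyond the rack. Origin under its centre.
- solenoid_up: Bystander: dark solenoid body standing on its disc, 70 mm wide, 103 mm tall, behind the work. Origin under its centre.
- rack_front (a point): Point on the bench below the middle of the rack's front edge (rack y = +75 mm). Free width between the two front legs: 260 mm. A bench board stands behind the rack, at world y about -0.42.
- yoke_leg (a point): A good place to grasp the yoke: middle of its +y leg, at yoke x = -4, y = +26 mm, 4 mm up; fingers close along the yoke's y, one of them in the mouth. The other leg (y = -26 mm) serves as well.
Not all that is in view belongs to the job. Of the things that look like the yoke, take the one that is farthest from the robot's base at the start.

How it is judged:
On the way, in this order (a step that is already met when the one before it is completed fails the run):
1. the held hook's blade is in under the rack (y of hook_blade in the frame of rack below 0.03 m and x of hook_blade in the frame of rack between -0.135 and 0.135 m and height (world z) of hook_blade below 0.03 m and contact force between the fingers and hook above 0.5 N), for 0.2 s.
2. the yoke has been dragged along the bench wholly out of the rack's front (y of yoke in the frame of rack above 0.108 m and height (world z) of yoke below 0.01 m and contact force between the fingers and yoke below 0.1 N), for 0.2 s.
3. the hook is laid flat on the bench, clear of the rack, and released (contact force between the fingers and hook below 0.1 N and height (world z) of hook below 0.01 m and angle between hook's own z axis and vertical below 0.1 rad and linear speed of hook below 0.03 m/s and (y of hook_blade in the frame of rack above 0.08 m or x of hook_blade in the frame of rack above 0.145 m or x of hook_blade in the frame of rack below -0.145 m)), for 0.2 s.
At the end, for the whole second after the job is handed in: The yoke rests flat on the nest plate between the pins (within 6 mm of nest_seat, under 2.5 mm above the plate, axes matching), released, at rest; the hook lies flat on the bench, blade outside the rack's outline; coils (within 12 mm) and solenoid bodies (30 mm) stand where they stood (horizontal distance between yoke and nest_seat below 0.006 m and z of yoke in the frame of nest_seat between -0.003 and 0.0025 m and angle between yoke's own z axis and vertical below 0.06 rad and angle between the x axis of yoke and the x axis of nest, either way round below 0.2 rad and linear speed of each of yoke, hook below 0.02 m/s and height (world z) of hook below 0.01 m and angle between hook's own z axis and vertical below 0.1 rad and (y of hook_blade in the frame of rack above 0.08 m or x of hook_blade in the frame of rack above 0.145 m or x of hook_blade in the frame of rack below -0.145 m)); the robot touches nothing.
It fails at once if a coil on the rack is shifted by more than 12 mm or knocked over (distance of any of coil_a, coil_b, coil_c, coil_d from where it was at the start of the episode above 0.012 m).
It fails at once if the fingers touch the yoke while it is still under the rack (contact force between the fingers and yoke above 0.3 N and y of yoke in the frame of rack below 0.1 m).
It fails at once if a solenoid body behind the work is pushed more than 30 mm or knocked over (distance of any of solenoid_side, solenoid_up from where it was at the start of the episode above 0.03 m).
It also fails if it takes over 72 s, if anything falls off the work surface, if the arm or the gripper's body presses on something with over 40 N, if the wrist force passes 120 N, or if a joint passes its speed limit or range.

### The arm

A 7-joint arm with a two-finger parallel gripper is mounted at the origin on a cart in front of the work surface, level with it; the furniture and walls round the work are solid. World frame = base frame: x ahead of the robot, y to its left, z up, the work surface at z = 0. Lengths are in m, angles in rad, forces in N, time in s.
With the tool pointing down it reaches from about 0.425 to 0.95 m from the base axis. Payload 4.7 kg.
Tool frame: the origin (TCP) lies between the finger pads; the fingertips stand 25 mm ahead of it and the grasp point (between the pads) lies 6 mm ahead of it; x points along the fingers, z is the direction in which the jaws open and shut, and the axes are right-handed (so a half turn about x gives the same grasp; the last joint's range is limited). The gripper opens to 85 mm and grips with 20 to 120 N. Pads are 22 mm wide; open, the fingers measure 114 mm over their backs; the gripper's body (76 mm by 85 mm) begins 54 mm behind the grasp point. The pads swing forward as they close: fully open they stand 13 mm farther back than shut.
Start: joints at [1.121, 0.469, -0.049, 1.532, 0.024, 1.141, -0.082], TCP at [0.276, -0.616, 0.256] pointing down, gripper open.
Joint ranges: [-2.59, 2.59], [-0.33, 1.99], [-1.39, 1.29], [0.1, 2.45], [-1.04, 4.18], [0.21, 1.99], [-2.66, 2.66]. Speed limits (rad/s): [2.57, 2.57, 3.14, 3.14, 3.14, 3.14, 3.14].

### API

Orientations are given as a 3x3 rotation matrix whose columns are the frame's x, y, z axes.
In Python, from rig import * gives the robot as it stands. Calls block until the motion is done:
- movep(position, orientation): joint-space move of the TCP to a pose.
- move_l(position, attitude=None, feed=0.15, until_force=None): straight line of the TCP; attitude=None keeps the orientation; feed is the mean speed in m/s. With until_force (N) it stops when the force on the tool has changed by that much, and returns True; else False.
- move_joints(angles): joint-space move.
- command_gripper(opening, newtons=None): finger opening in m; newtons is the grip in N (None keeps the last); returns when the fingers have stopped.
- sleep(seconds).
- inverse_kinematics(position, orientation): joint angles nearest the present ones, or None.
- sense(): the state.
- camera(name): name is "scene" or "top" or "wrist"; returns (picture, depth): 400x640x3 uint8, red, green, blue; 400x640 float32, m along the optical axis (not along the pixel's ray), 0 where there is no reading.
- camera_params(name): a dict with "K" (3x3 intrinsics, pixels), "position" and "rotation" of the camera in the world; the wrist camera has in their place "tool_from_camera" (4x4, takes a point from camera to tool coordinates, whose origin is the TCP and whose axes are the tool frame's). Camera axes: x right, y down, z forward; pixel columns grow to the right and rows downward; lengths in m; the calibration is good to about 2 mm. A picture is of the moment at which its call begins: read the wrist's pose just before it. camera_params takes no time and is no camera call.
A pose or a line that the arm cannot do raises Unreachable and nothing moves.
- finish_job(): hands the job in, once; it reports no verdict.
The state is a dict: "time_s": time; "joint_pos": joint angles; "qd": joint speeds; "joint_efforts": joint torques, N m; "position": TCP position; "tcp_rot": TCP orientation; "wrist_force": force on the tool from outside, world axes, zero at the start; "ft_torque": the same for the moment, N m; "finger_gap": finger opening in m.
Only numpy, scipy, OpenCV 4.12 (cv2) and the standard library are available. Lean on these libraries where they do the work, as an engineer would, in place of code of your own. Each camera call takes 0.05 s, during which the arm holds its last target.

## Working session

There is one attempt and no reset: what is moved stays moved. The work goes in short steps, each a Python script; the robot and the scene stay as the last script left them, time stands still between calls to the robot, and variables do not carry over. Pictures are saved under pics/ and viewed, and the job is handed in when it is done.

```bash
ls; mkdir -p pics
cat > snap.py <<'E'
from rig import *
import cv2, numpy as np, sys
def snap(n,tag):
    p,d=camera(n); cv2.imwrite(f'pics/{tag}.png',p[:,:,::-1]); np.save(f'pics/{tag}.npy',d); return p,d
E
python3 - <<'E'
from snap import *
for n in ['scene','top','wrist']:
    s=sense(); snap(n,n+'0'); c=camera_params(n); print(n,{k:np.round(v,4).tolist() if not isinstance(v,str) else v for k,v in c.items()})
print(s)
E
```

```text
pics
scene {'K': [[416.6325, 0.0, 322.5757], [0.0, 416.6325, 193.8799], [0.0, 0.0, 1.0]], 'position': [0.0351, 0.4155, 0.5319], 'rotation': [[-0.6484, -0.4092, 0.642], [-0.7612, 0.3337, -0.5561], [0.0133, -0.8493, -0.5278]]}
top {'K': [[414.3326, 0.0, 324.7877], [0.0, 414.3326, 192.1314], [0.0, 0.0, 1.0]], 'position': [0.4141, -0.0657, 0.9565], 'rotation': [[-0.0255, -0.9811, 0.192], [-0.9994, 0.0204, -0.0287], [0.0243, -0.1926, -0.981]]}
wrist {'K': [[288.1212, 0.0, 325.4432], [0.0, 288.1212, 199.1383], [0.0, 0.0, 1.0]], 'tool_from_camera': [[0.0001, -0.276, 0.9612, -0.1175], [0.0001, -0.9612, -0.276, 0.0707], [1.0, 0.0001, -0.0001, -0.0002], [0.0, 0.0, 0.0, 1.0]]}
{'time_s': 0.1, 'joint_pos': array([ 1.12108727,  0.46932975, -0.04861267,  1.53359321,  0.02408283,
        1.1409968 , -0.08228424]), 'qd': array([-0.00041942, -0.00250899, -0.00015077, -0.00097329,  0.00124745,
        0.00020926, -0.00087285]), 'joint_efforts': array([ 9.69853645e-04, -5.11512387e+01, -4.65566700e-02, -2.38389409e+01,
        1.08629378e-02,  4.38458141e-03,  2.87764283e-05]), 'position': array([ 0.27556364, -0.61565214,  0.25537936]), 'tcp_rot': array([[-7.46234258e-04,  9.12736733e-01,  4.08547547e-01],
       [ 1.57450708e-03,  4.08548227e-01, -9.12735376e-01],
       [-9.99998482e-01, -3.78534019e-05, -1.74198313e-03]]), 'wrist_force': array([0.1086548 , 0.29798695, 0.08568721]), 'ft_torque': array([-0.02031374, -0.02739145,  0.02895741]), 'finger_gap': 0.08590027872291431}
```

View pics/scene0.png

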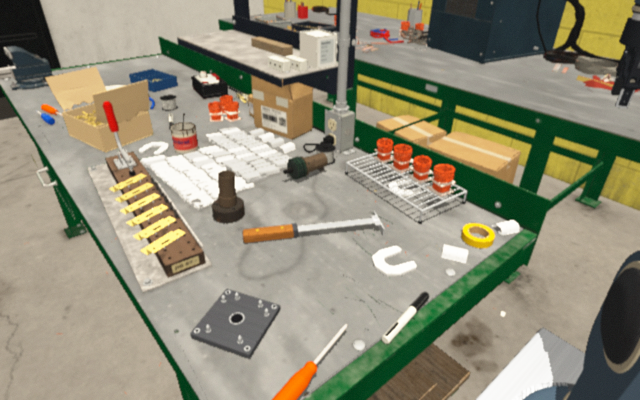

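View pics/top0.png

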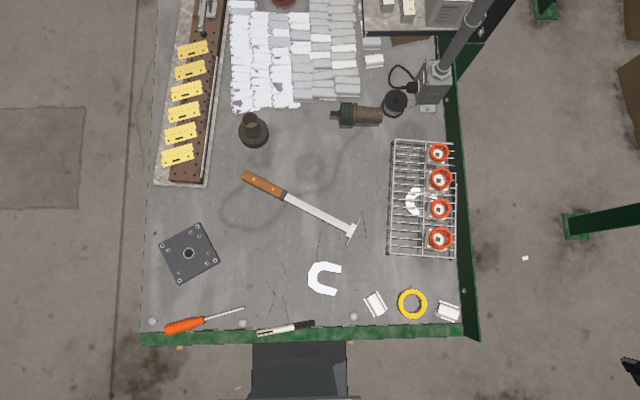

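View pics/wrist0.png

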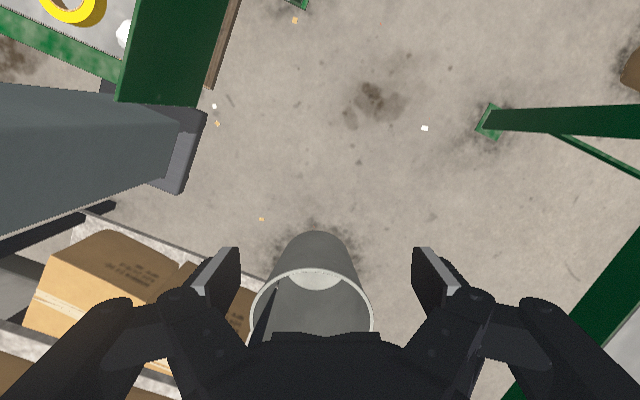

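Run:
```python
import cv2,numpy as np
a=cv2.imread('pics/top0.png')[125:270,370:470]; b=cv2.imread('pics/scene0.png')[125:225,335:475]; c=cv2.imread('pics/scene0.png')[125:185,120:220]
cv2.imwrite('pics/c1.png',cv2.resize(a,None,fx=4,fy=4,interpolation=cv2.INTER_CUBIC))
o=np.zeros((600,800,3),np.uint8)
b=cv2.resize(b,None,fx=4,fy=4,interpolation=cv2.INTER_CUBIC);o[:400,:560]=b
c=cv2.resize(c,None,fx=3.3,fy=3.3,interpolation=cv2.INTER_CUBIC);o[400:598,:330]=c
cv2.imwrite('pics/c2.png',o)
```

```text
(no output)
```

View pics/c1.png

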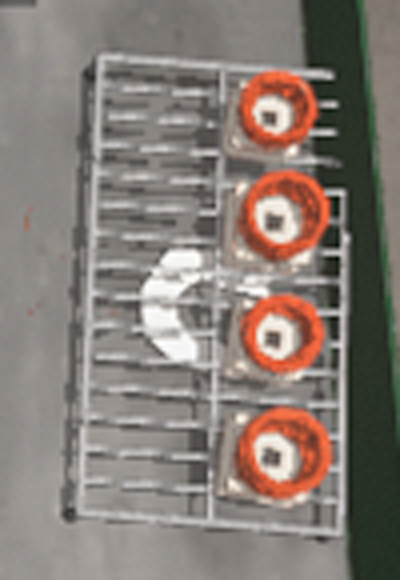

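View pics/c2.png

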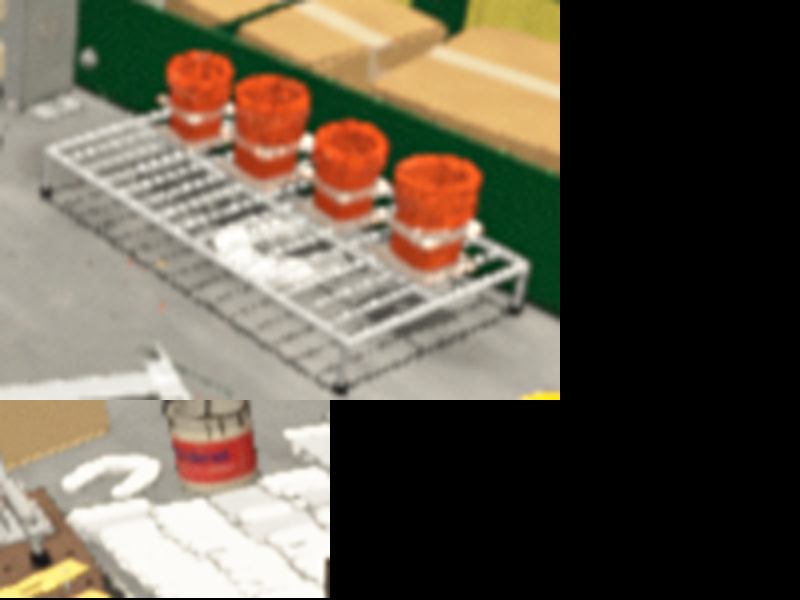

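```bash
cat > geo.py <<'E'
import numpy as np
from rig import camera_params
def ray(n,u,v,z,s=None):
    c=camera_params(n);K=np.array(c['K'])
    d=np.linalg.inv(K)@np.array([u,v,1.])
    if n=='wrist':
        T=np.array(c['tool_from_camera']);R=np.array(s['tcp_rot']);d=R@T[:3,:3]@d;o=np.array(s['position'])+R@T[:3,3]
    else: o=np.array(c['position']);d=np.array(c['rotation'])@d
    return o+d*(z-o[2])/d[2]
def proj(n,p,s=None):
    c=camera_params(n);K=np.array(c['K'])
    if n=='wrist':
        T=np.array(c['tool_from_camera']);R=np.array(s['tcp_rot']);Rc=R@T[:3,:3];o=np.array(s['position'])+R@T[:3,3]
    else: o=np.array(c['position']);Rc=np.array(c['rotation'])
    q=K@(Rc.T@(np.array(p)-o));return q[:2]/q[2]
E
python3 - <<'E'
from geo import *
for t,p,z in [('rk',(394.5,138.8),.035),('rk',(388,253.8),.035),('rk',(455.8,257.5),.035),('yokefront',(405.5,202),.008),('yk2',(420,187.5),.008),('yk2',(419,215),.008),('decoy',(325,278),.008),('nest',(188,253),.012),('hk end',(241,175),.02),('blade',(353,230),.016)]:
    print(t,ray('top',*p,z).round(4))
print('far',ray('scene',153,147,.008).round(3))
for p in [(337,360+0)]: pass
for t,(u,v) in {'rkfL':(48,152),'rkfR':(350,342),'rkbR':(525,265),'ykA':(222,232)}.items():
    print(t,ray('scene',335+u/4,125+v/4,.035).round(4))
E
```

```text
rk [ 0.7179 -0.2588  0.035 ]
rk [ 0.4526 -0.229   0.035 ]
rk [ 0.4408 -0.3793  0.035 ]
yokefront [ 0.5723 -0.2813  0.008 ]
yk2 [ 0.6061 -0.3178  0.008 ]
yk2 [ 0.541  -0.3109  0.008 ]
decoy [ 0.4035 -0.089   0.008 ]
nest [0.4663 0.2167 0.012 ]
hk end [0.6417 0.0995 0.02  ]
blade [ 0.5089 -0.1553  0.016 ]
far [1.175 0.076 0.008]
rkfL [ 0.7143 -0.2542  0.035 ]
rkfR [ 0.4534 -0.2298  0.035 ]
rkbR [ 0.4391 -0.372   0.035 ]
ykA [ 0.575  -0.2644  0.035 ]
```

Run:
```python
from snap import *
R=np.array([[0,0,1],[0,1,0],[-1,0,0]],float)
print(inverse_kinematics([0.58,-0.12,0.30],R))
movep([0.58,-0.12,0.30],R)
s=sense();print(s['time_s'],s['position'],s['joint_pos'])
snap('wrist','w1');np.savez('pics/w1.npz',position=s['position'],tcp_rot=s['tcp_rot'])
snap('top','top1')
```

```text
[ 0.56540266  0.35313876 -0.56531364  1.65772823  0.20097064  1.18920231
 -0.04722299]
2.2417 [ 0.57974231 -0.12194328  0.29966885] [ 0.56681143  0.35355149 -0.56341517  1.65760549  0.20126576  1.18925169
 -0.04723758]
```

View pics/w1.png

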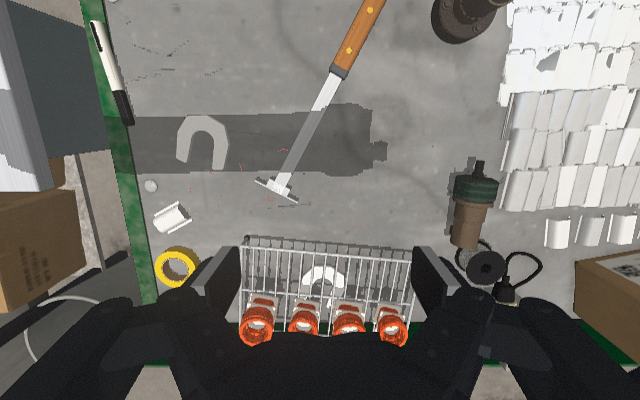

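Run:
```python
import cv2,numpy as np
a=cv2.imread('pics/w1.png')
cv2.imwrite('pics/c3.png',cv2.resize(a[228:342,232:422],None,fx=4,fy=4,interpolation=cv2.INTER_CUBIC))
cv2.imwrite('pics/c4.png',cv2.resize(a[0:210,240:400],None,fx=2.8,fy=2.8,interpolation=cv2.INTER_CUBIC))
```

```text
(no output)
```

View pics/c3.png

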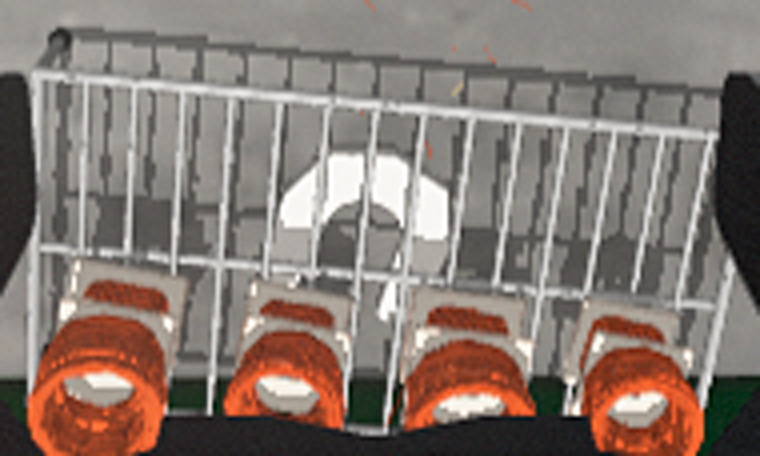

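View pics/c4.png

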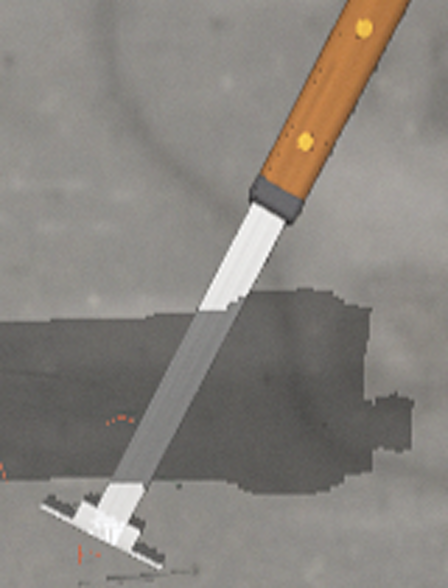

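Run:
```python
from geo import *
s=np.load('pics/w1.npz')
f=lambda u,v,z,k=4,o=(232,228):ray('wrist',o[0]+u/k,o[1]+v/k,z,s).round(4)[:2]
for t,u,v,z in [('L',280,225,.008),('L2',275,262,.008),('R',450,215,.008),('R2',447,265,.008),('F',365,150,.008),('mouth',362,203,.008),('tip',383,320,.008),('rkFL',37,73,.035),('rkFR',716,134,.035),('legFL foot',60,45,0.002)]: print(t,f(u,v,z))
g=lambda u,v,z:f(u,v,z,2.8,(240,0))
for t,u,v,z in [('bladeL',40,508,.016),('bladeR',160,568,.016),('rivet1',364,28,.022),('rivet2',305,142,.022),('capL',256,180,.022),('capR',303,205,.022),('strip',112,528,.016)]: print(t,g(u,v,z))
d=np.load('pics/top0.npy'); print(d[200,200],)
```

```text
L [ 0.5417 -0.3121]
L2 [ 0.5392 -0.3292]
R [ 0.6102 -0.3077]
R2 [ 0.6094 -0.3308]
F [ 0.5762 -0.2784]
mouth [ 0.5748 -0.3021]
tip [ 0.5832 -0.357 ]
rkFL [ 0.4578 -0.232 ]
rkFR [ 0.7056 -0.2572]
legFL foot [ 0.4572 -0.2357]
bladeL [ 0.4787 -0.1403]
bladeR [ 0.5388 -0.1723]
rivet1 [0.6342 0.071 ]
rivet2 [0.6097 0.0268]
capL [0.588  0.0114]
capR [0.6093 0.0009]
strip [ 0.5149 -0.1509]
0.96587956
```

Run:
```python
from geo import *
for t,u,v,z in [('sol_up',253,140,0),('sol_up_base L',239,138,0.01),('sol side',357,113,.03),('sol side L',330,113,.03),('holderBR',205,188,0),('holderTR',232,10,0),('sol_up top',256,122,.1),('tiles',232,112,0.01),('tilesR',300,108,.01)]: print(t,ray('top',u,v,z).round(3))
```

```text
sol_up [0.732 0.075 0.   ]
sol_up_base L [0.735 0.107 0.01 ]
sol side [ 0.785 -0.174  0.03 ]
sol side L [ 0.786 -0.11   0.03 ]
holderBR [0.617 0.186 0.   ]
holderTR [1.081 0.132 0.   ]
sol_up top [0.74  0.055 0.1  ]
tiles [0.8   0.125 0.01 ]
tilesR [ 0.808 -0.039  0.01 ]
```

```bash
cat > act.py <<'E'
from snap import *
from geo import *
RO=np.array([0.5784,-0.3176]); A=-0.1012
xr=np.array([np.cos(A),np.sin(A)]); yr=np.array([-np.sin(A),np.cos(A)])
def R2w(x,y): return RO+x*xr+y*yr
def Rtool(a):  # tool z along angle a, pointing down
    z=np.array([np.cos(a),np.sin(a),0]);x=np.array([0,0,-1.]);return np.stack([x,np.cross(z,x),z],1)
def st(tag=''):
    s=sense();print(tag,'t',round(s['time_s'],2),'p',s['position'].round(4),'f',s['wrist_force'].round(2),'gap',round(s['finger_gap'],4));return s
def hand_for_blade(x,y): # hook aligned w/ -yr
    return R2w(x,y+0.235)
E
python3 - <<'E'
from act import *
a=np.arctan2(-.484,.875);R=Rtool(a)
p=[0.6215,0.0487]
movep([*p,0.10],R);st()
command_gripper(0.05)
move_l([*p,0.027],feed=0.1,until_force=8);st('down')
s=sense();snap('wrist','w2');np.savez('pics/w2.npz',position=s['position'],tcp_rot=s['tcp_rot'])
E
```

```text
t 3.38 p [0.6223 0.0475 0.1007] f [ 0.1  -0.56 -0.03] gap 0.0857
down t 4.7 p [0.622  0.0489 0.0275] f [0.33 0.63 0.08] gap 0.0499
```

View pics/w2.png

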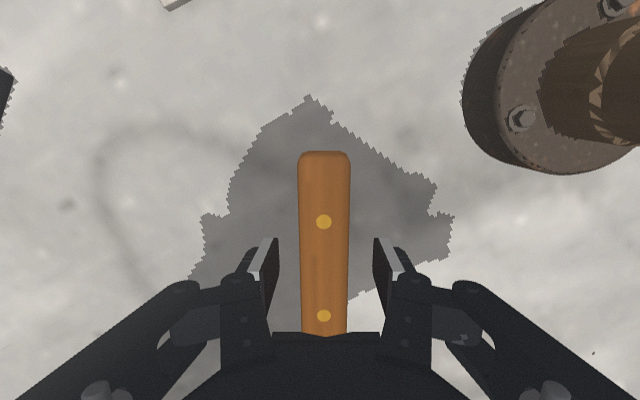

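Run:
```python
from act import *
command_gripper(0.0,100);s=st('grip')
p=s['position']
move_l([p[0],p[1],p[2]+0.05],feed=0.1);st('lift')
h=hand_for_blade(-0.084,0.14);print(h)
movep([*h,0.077],Rtool(A));st('entry')
move_l([*h,0.032],feed=0.1,until_force=6)
s=st('low');snap('scene','s3');snap('top','t3')
snap('wrist','w3')
```

```text
grip t 5.11 p [0.6222 0.0488 0.0281] f [-0.22 -1.25  6.5 ] gap 0.0219
lift t 5.77 p [0.6218 0.0486 0.0779] f [-0.17 -0.14 -1.95] gap 0.0218
[0.53271503 0.06396767]
entry t 6.22 p [0.5314 0.0639 0.0764] f [ 0.55 -1.64 -0.76] gap 0.022
low t 6.82 p [0.5331 0.0642 0.0319] f [-0.4   1.02 -1.98] gap 0.0216
```

Run:
```python
import cv2,numpy as np
a=cv2.imread('pics/t3.png')[120:280,300:480]; b=cv2.imread('pics/s3.png')[130:330,280:480]
o=np.zeros((600,800,3),np.uint8)
a=cv2.resize(a,None,fx=2.2,fy=2.2,interpolation=cv2.INTER_CUBIC);o[:a.shape[0],:a.shape[1]]=a
b=cv2.resize(b,None,fx=2,fy=2,interpolation=cv2.INTER_CUBIC);o[:400,400:]=b
c=cv2.imread('pics/w3.png')[::2,::2];o[400:,:320]=c
cv2.imwrite('pics/c5.png',o)
```

```text
(no output)
```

View pics/c5.png

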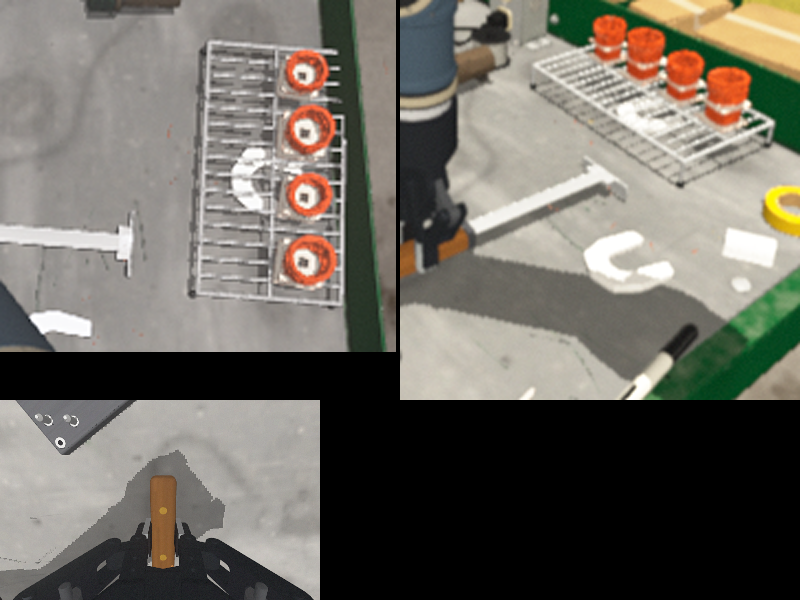

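Run:
```python
import cv2,numpy as np
a=cv2.imread('pics/t3.png')[195:265,300:400]; b=cv2.imread('pics/s3.png')[195:255,340:410]
o=np.zeros((600,800,3),np.uint8)
a=cv2.resize(a,None,fx=4,fy=4,interpolation=cv2.INTER_CUBIC);o[:280,:400]=a
b=cv2.resize(b,None,fx=5,fy=5,interpolation=cv2.INTER_CUBIC);o[:300,400:750]=b
cv2.imwrite('pics/c6.png',o)
from geo import *
for x,y in [(358.2,216.4),(358.2,245)]: print(ray('top',x,y,.018))
```

```text
[ 0.5395706  -0.16821854  0.018     ]
[ 0.47457922 -0.16554529  0.018     ]
```

View pics/c6.png

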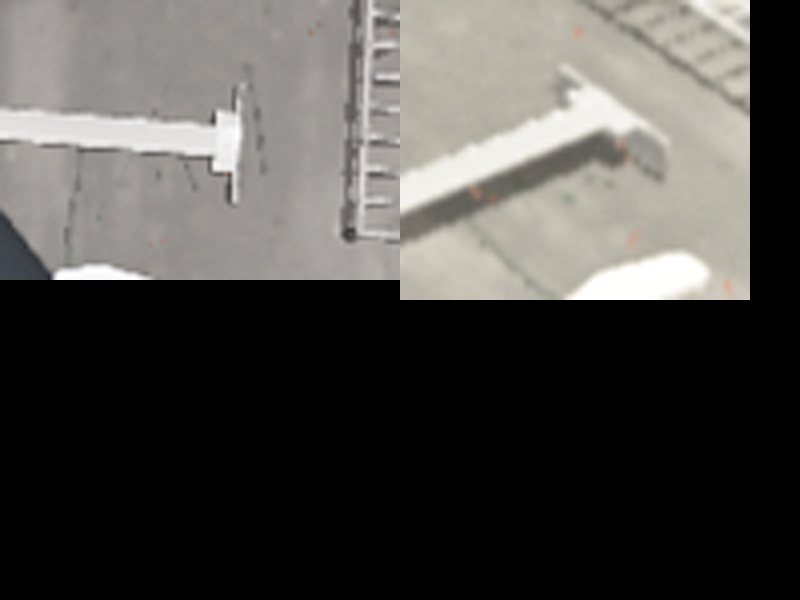

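Run:
```python
from geo import *
for z in (.012,.018,.024):
  print(z,'topcam',ray('top',358.5,245.75,z)[:2].round(4),ray('top',360.5,216.25,z)[:2].round(4),'scene R',ray('scene',393.4,223.6,z)[:2].round(4),'scene L',ray('scene',372.8,208.4,z)[:2].round(4))
for z in (-.004,0,.004,.008): print(z,ray('scene',392.4,230.6,z)[:2].round(4))
```

```text
0.012 topcam [ 0.4733 -0.1668] [ 0.5406 -0.1742] scene R [ 0.4809 -0.1714] scene L [ 0.5492 -0.1796]
0.018 topcam [ 0.4729 -0.1662] [ 0.5398 -0.1735] scene R [ 0.4758 -0.1646] scene L [ 0.5433 -0.1728]
0.024 topcam [ 0.4725 -0.1655] [ 0.539  -0.1728] scene R [ 0.4706 -0.1579] scene L [ 0.5373 -0.1659]
-0.004 [ 0.479  -0.1684]
0 [ 0.4757 -0.1641]
0.004 [ 0.4723 -0.1597]
0.008 [ 0.469  -0.1554]
```

```bash
python3 - <<'E'
from act import *
z=0.0315
ok=move_l([*hand_for_blade(-0.083,0.05),z],feed=0.12,until_force=12);st(ok)
if not ok:
    ok=move_l([*hand_for_blade(-0.083,-0.056),z],feed=0.08,until_force=12);st(ok)
snap('scene','s4');snap('top','t4')
E
python3 - <<'E'
import cv2,numpy as np
a=cv2.imread('pics/t4.png')[125:270,330:470]; b=cv2.imread('pics/s4.png')[125:250,335:475]
o=np.zeros((440,800,3),np.uint8)
a=cv2.resize(a,None,fx=3,fy=3,interpolation=cv2.INTER_CUBIC);o[:435,:420]=a
b=cv2.resize(b,None,fx=2.7,fy=2.7,interpolation=cv2.INTER_CUBIC);o[:b.shape[0],420:420+b.shape[1]]=b
cv2.imwrite('pics/c7.png',o)
E
```

```text
False t 7.87 p [ 0.5248 -0.0247  0.0317] f [-0.43  0.78 -1.8 ] gap 0.0214
False t 9.34 p [ 0.514  -0.1304  0.0315] f [ 0.48  0.03 -0.69] gap 0.0217
```

View pics/c7.png

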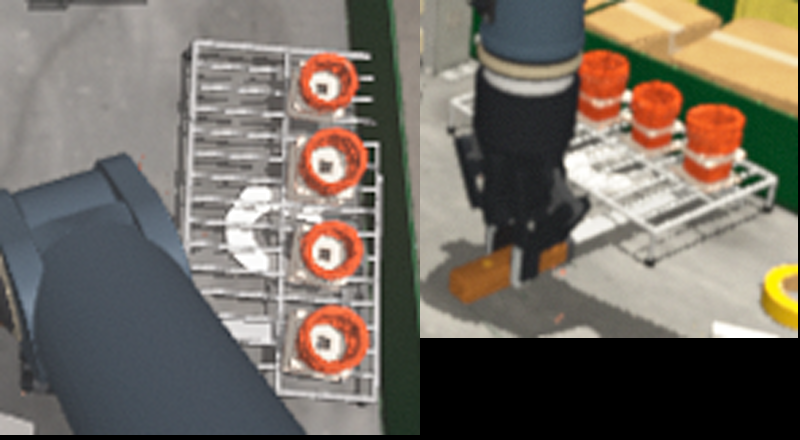

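```bash
python3 - <<'E'
from act import *
z=0.0315
ok=move_l([*hand_for_blade(-0.003,-0.056),z],feed=0.08,until_force=10);st(ok)
snap('scene','s5');snap('top','t5')
E
python3 - <<'E'
import cv2,numpy as np
a=cv2.imread('pics/t5.png')[125:270,330:470]; b=cv2.imread('pics/s5.png')[125:250,335:475]
o=np.zeros((440,800,3),np.uint8)
a=cv2.resize(a,None,fx=3,fy=3,interpolation=cv2.INTER_CUBIC);o[:435,:420]=a
b=cv2.resize(b,None,fx=2.7,fy=2.7,interpolation=cv2.INTER_CUBIC);o[:b.shape[0],420:420+b.shape[1]]=b
cv2.imwrite('pics/c8.png',o)
E
```

```text
False t 10.59 p [ 0.5928 -0.1391  0.0314] f [ 0.1   0.33 -0.68] gap 0.0217
```

View pics/c8.png

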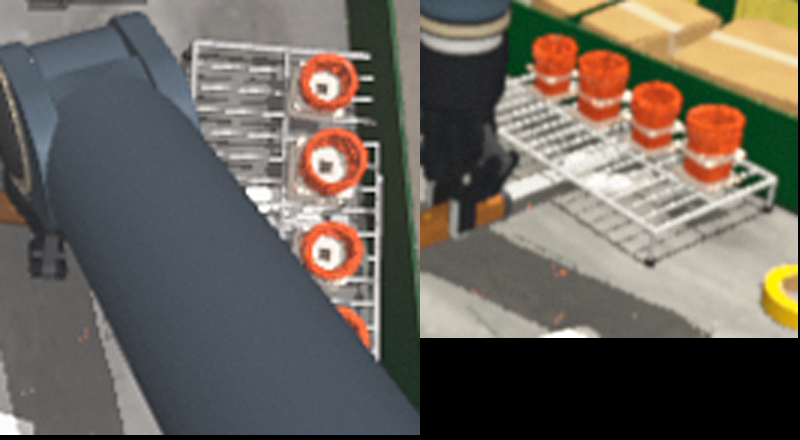

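```bash
python3 - <<'E'
from act import *
z=0.0305
ok=move_l([*hand_for_blade(-0.003,0.0),z],feed=0.08,until_force=15);st(ok)
if not ok:
    ok=move_l([*hand_for_blade(-0.003,0.155),z],feed=0.1,until_force=15);st(ok)
snap('scene','s6');snap('top','t6')
E
python3 - <<'E'
import cv2,numpy as np
a=cv2.imread('pics/t6.png')[125:270,270:470]; b=cv2.imread('pics/s6.png')[125:325,280:480]
o=np.zeros((440,800,3),np.uint8)
a=cv2.resize(a,None,fx=2,fy=2,interpolation=cv2.INTER_CUBIC);o[:a.shape[0],:400]=a
b=cv2.resize(b,None,fx=2,fy=2,interpolation=cv2.INTER_CUBIC);o[:400,400:]=b
cv2.imwrite('pics/c9.png',o)
E
```

```text
False t 11.54 p [ 0.5991 -0.0839  0.0304] f [ 0.68 -0.81 -2.16] gap 0.0216
False t 13.24 p [0.6148 0.0699 0.0304] f [ 0.14  0.76 -1.07] gap 0.0218
```

View pics/c9.png

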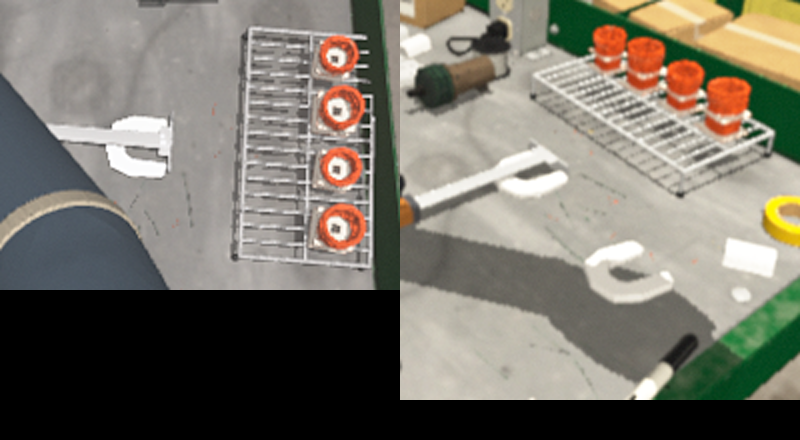

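Run:
```python
from act import *
p=sense()['position']
move_l([p[0],p[1],p[2]+0.045],feed=0.12)
h=hand_for_blade(-0.12,0.13)
move_l([*h,0.07],Rtool(A),feed=0.15);st()
print(move_l([*h,0.034],feed=0.1,until_force=8))
print(move_l([*h,0.0275],feed=0.02,until_force=4));st('laid')
command_gripper(0.05);sleep(0.3);st('rel')
move_l([*h,0.12],feed=0.15)
R=Rtool(A)
movep([0.595,-0.08,0.28],R)
s=st();snap('wrist','w7');np.savez('pics/w7.npz',position=s['position'],tcp_rot=s['tcp_rot'])
snap('scene','s7')
```

```text
t 14.82 p [0.497  0.0579 0.0701] f [ 0.1  -0.31 -1.73] gap 0.0222
False
True
laid t 15.69 p [0.4963 0.0577 0.028 ] f [ 0.51 -1.    5.66] gap 0.0217
rel t 16.38 p [0.4954 0.0575 0.0271] f [ 0.09 -0.49  0.07] gap 0.0503
 t 18.07 p [ 0.5938 -0.0786  0.2782] f [-0.49  0.85  0.61] gap 0.0501
```

View pics/w7.png

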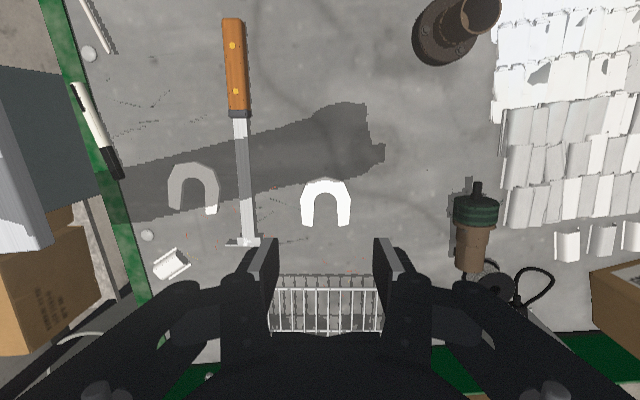

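View pics/s7.png

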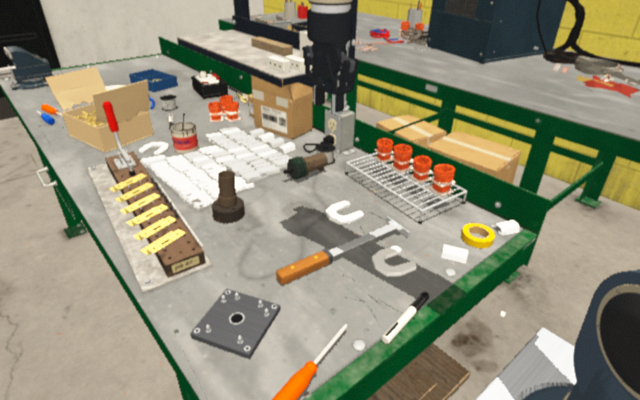

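```bash
cat > yk.py <<'E'
from geo import *
import cv2
def yoke_pose(img,s,box,z=0.008,n='wrist',thr=200):
    x0,y0,x1,y1=box
    g=img[y0:y1,x0:x1].min(2); m=(g>thr).astype(np.uint8)
    cs,_=cv2.findContours(m,cv2.RETR_EXTERNAL,cv2.CHAIN_APPROX_NONE);c=max(cs,key=cv2.contourArea)
    f=np.zeros_like(m);cv2.drawContours(f,[c],-1,1,-1)
    W=np.array([ray(n,x+x0,y+y0,z,s)[:2] for y,x in np.argwhere(f>0)])
    P=np.array([ray(n,u+x0,v+y0,z,s)[:2] for u,v in c[:,0]])
    h=cv2.convexHull(P.astype(np.float32)*1000)
    (cx,cy),(w,hh),a=cv2.minAreaRect(h)
    ctr=np.array([cx,cy])/1000; cen=W.mean(0)
    # yoke +x is centroid side (arch): pick rect axis closest
    d=cen-ctr; a=np.radians(a)
    ax=[np.array([np.cos(a+k*np.pi/2),np.sin(a+k*np.pi/2)]) for k in range(4)]
    b=max(ax,key=lambda v:v@d)
    return ctr,np.arctan2(b[1],b[0]),(w,hh),cen,len(W)
E
python3 - <<'E'
from yk import *
s=np.load('pics/w7.npz');im=cv2.imread('pics/w7.png')
c,th,sz,cen,n=yoke_pose(im,s,(285,165,365,240));print(c.round(4),np.degrees(th),sz,cen.round(4),n)
a=im[165:240,285:365];cv2.imwrite('pics/c10.png',cv2.resize(a,None,fx=7,fy=7,interpolation=cv2.INTER_CUBIC))
E
```

```text
[ 0.588  -0.1252] 84.39409637451172 (67.53520965576172, 70.26737976074219) [ 0.5885 -0.1209] 1321
```

View pics/c10.png

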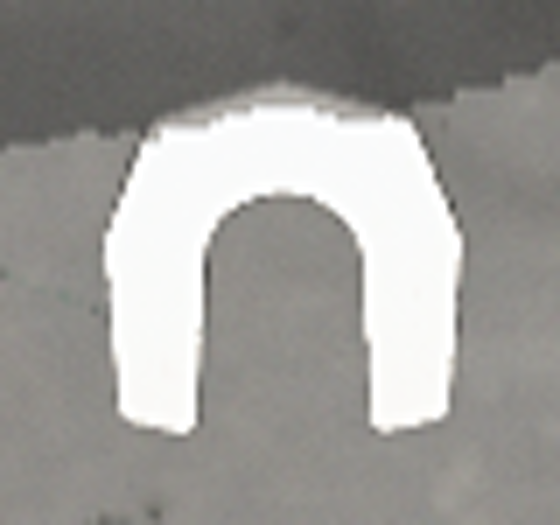

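Run:
```python
from yk import *
s=np.load('pics/w7.npz')
f=lambda u,v:ray('wrist',285+u/7-0.43,165+v/7-0.43,.008,s)[:2].round(4)
print('tip',f(283,80),'whitetip',f(283,105),'Lend',f(157,430),'Rend',f(412,430),'L',f(104,245),'R',f(464,245),'mouth',f(283,191), 'inL',f(203,330),'inR',f(368,330))
```

```text
tip [ 0.5919 -0.0861] whitetip [ 0.5914 -0.0911] Lend [ 0.5589 -0.1563] Rend [ 0.611  -0.1614] L [ 0.5529 -0.116 ] R [ 0.6246 -0.123 ] mouth [ 0.5897 -0.1084] inL [ 0.5707 -0.1357] inR [ 0.6039 -0.139 ]
```

Run:
```python
from act import *
movep([0.48,0.12,0.26],Rtool(A))
s=st();snap('wrist','w8');np.savez('pics/w8.npz',position=s['position'],tcp_rot=s['tcp_rot'])
im=cv2.imread('pics/w8.png');print(proj('wrist',[.466,.217,.012],s))
```

```text
t 19.09 p [0.481  0.1187 0.26  ] f [ 0.49 -0.7  -0.05] gap 0.05
[303.93974995  93.94508694]
```

View pics/w8.png

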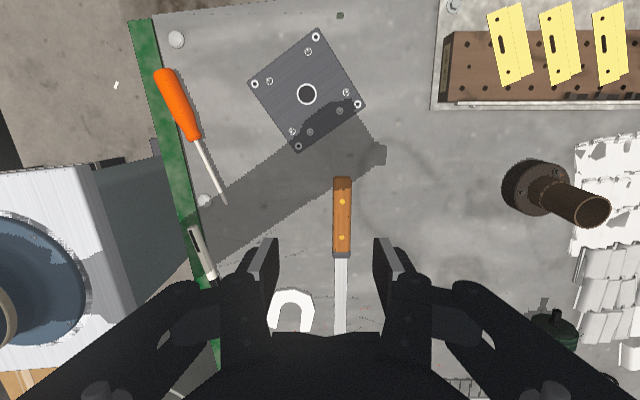

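Run:
```python
import cv2
im=cv2.imread('pics/w8.png');a=im[20:160,240:375];a=cv2.convertScaleAbs(a,alpha=1.6,beta=20)
cv2.imwrite('pics/c11.png',cv2.resize(a,None,fx=4.2,fy=4.2,interpolation=cv2.INTER_CUBIC))
```

```text
(no output)
```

View pics/c11.png

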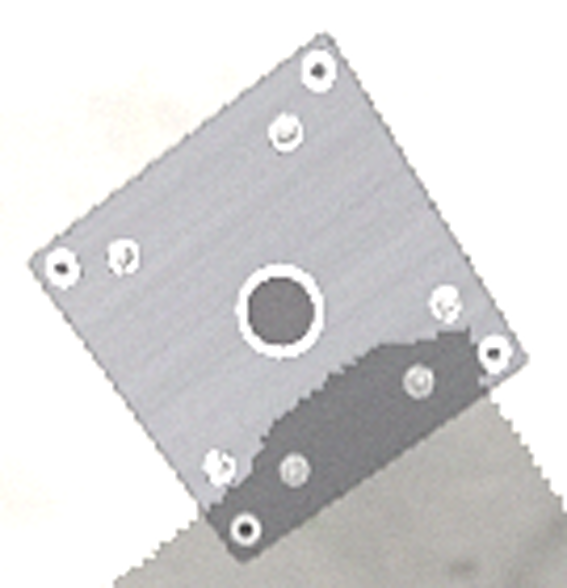

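```bash
cat > nest.py <<'E'
from yk import *
PN=np.array([(-42,22),(-42,-22),(-29,40),(-29,-40),(33,28),(33,-28)])/1000.
CN=np.array([(52,52),(52,-52),(-52,52),(-52,-52)])/1000.
def fit(M,W):
    m,w=M.mean(0),W.mean(0);H=(M-m).T@(W-w);U,S,V=np.linalg.svd(H);R=V.T@np.diag([1,np.sign(np.linalg.det(V.T@U.T))])@U.T
    t=w-R@m;r=W-(M@R.T+t);return t,np.arctan2(R[1,0],R[0,0]),np.linalg.norm(r,axis=1)
E
python3 - <<'E'
from nest import *
s=np.load('pics/w8.npz')
g=lambda u,v,z:ray('wrist',240+u/4.2-.38,20+v/4.2-.38,z,s)[:2]
# +y of nest = left of +x
c=[(30,262),(325,35),(242,562),(527,360)]
t,a,r=fit(CN,np.array([g(*q,.012) for q in c]));print('corners',t.round(4),np.degrees(a),r.round(4))
p=[(295,470),(418,380),(220,465),(446,303),(124,256),(285,131)]
for z in (.012,.018,.024):
    t,a,r=fit(PN,np.array([g(*q,z) for q in p]));print('pins',z,t.round(4),np.degrees(a),r.round(4))
print('hole',g(281,311,.012).round(4))
E
```

```text
corners [0.4691 0.2166] 118.57023773347764 [0.0019 0.0022 0.0017 0.002 ]
pins 0.012 [0.4671 0.2206] 118.59767612129382 [0.0004 0.0003 0.0006 0.0001 0.0003 0.0001]
pins 0.018 [0.4673 0.2203] 118.59767612129382 [0.0002 0.0009 0.0013 0.0008 0.0012 0.0009]
pins 0.024 [0.4676 0.2199] 118.59767612129382 [0.0008 0.0015 0.002  0.0015 0.0021 0.0018]
hole [0.4691 0.217 ]
```

Run:
```python
from act import *
a=np.radians(28.6);R=Rtool(a);yt=R[:,1]
# want nest center ~ row 130 : camera nearly above
p=np.array([.468,.218])-0.07*yt[:2]
movep([*p,0.17],R)
s=st();w,d=snap('wrist','w9');np.savez('pics/w9.npz',position=s['position'],tcp_rot=s['tcp_rot'])
im=cv2.convertScaleAbs(w[:,:,::-1],alpha=1.5,beta=10)[0:230,200:450]
cv2.imwrite('pics/c12.png',cv2.resize(im,None,fx=2.6,fy=2.6,interpolation=cv2.INTER_CUBIC))
d8=np.load('pics/w8.npy')
print('depth hole-side w8',d8[85,290],d8[110,270])
```

```text
t 19.62 p [0.5022 0.1556 0.1697] f [0.19 0.18 0.65] gap 0.0503
depth hole-side w8 0.3406112 0.3491145
```

View pics/c12.png

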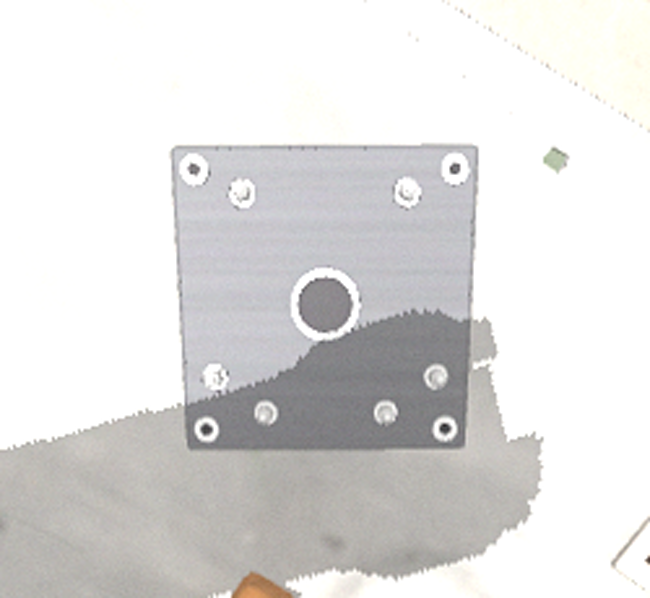

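Run:
```python
from nest import *
s=np.load('pics/w9.npz')
g=lambda u,v,z:ray('wrist',200+u/2.6-.3,v/2.6-.3,z,s)[:2]
def sc(M,W): return np.linalg.norm(W-W.mean(0))/np.linalg.norm(M-M.mean(0))
W=np.array([g(*q,.012) for q in [(172,147),(477,147),(187,448),(465,448)]])
t,a,r=fit(CN,W);print('corners',t.round(4),np.degrees(a),r.round(4),sc(CN,W))
p=[(265,413),(386,413),(215,377),(436,377),(241,192),(407,192)]
for z in (.012,.018,.024):
    W=np.array([g(*q,z) for q in p]);t,a,r=fit(PN,W);print('pins',z,t.round(4),np.degrees(a),r.round(4),sc(PN,W))
print('hole',g(325,303,.012).round(4))
```

```text
corners [0.4691 0.2168] 118.43937473899568 [0.0012 0.0015 0.0011 0.0009] 0.9848092619590939
pins 0.012 [0.4671 0.2203] 118.51234974908792 [0.0002 0.0003 0.0001 0.0002 0.0004 0.0001] 1.0028466036983306
pins 0.018 [0.467  0.2205] 118.51234974908792 [0.0007 0.0006 0.001  0.0007 0.0009 0.0012] 0.9809897453308752
pins 0.024 [0.4669 0.2207] 118.51234974908792 [0.0015 0.0013 0.002  0.0017 0.002  0.0024] 0.9591328869634197
hole [0.4686 0.2175]
```

Run:
```python
from act import *
th=np.radians(84.4);ex=np.array([np.cos(th),np.sin(th)]);ey=np.array([-ex[1],ex[0]])
c=np.array([0.5887,-0.1226]);p=c-0.004*ex+0.026*ey;print(p)
R=Rtool(th-np.pi/2)
movep([*p,0.12],R)
command_gripper(0.034,60)
move_l([*p,0.0285],feed=0.1,until_force=6);s=st('down')
snap('wrist','w10')
```

```text
[ 0.56243376 -0.12404375]
down t 22.17 p [ 0.563  -0.124   0.0291] f [ 0.42 -0.04 -1.2 ] gap 0.034
```

View pics/w10.png

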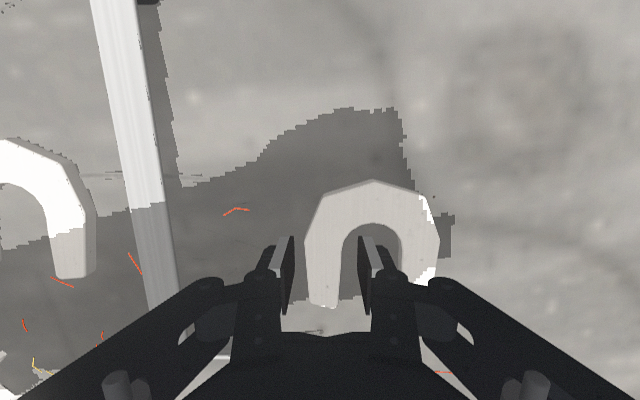

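```bash
python3 - <<'E'
from act import *
command_gripper(0.0,60);s=st('grip')
p=s['position']
move_l([p[0],p[1],p[2]+0.1],feed=0.15);st('lift')
th=np.radians(118.5);ex=np.array([np.cos(th),np.sin(th)]);ey=np.array([-ex[1],ex[0]])
q=np.array([.4670,.2204])-0.004*ex+0.026*ey;print(q)
movep([*q,0.13],Rtool(th-np.pi/2))
move_l([*q,0.075],feed=0.1);sleep(0.2)
s=st('over');snap('wrist','w11');np.savez('pics/w11.npz',position=s['position'],tcp_rot=s['tcp_rot'])
snap('scene','s11')
E
python3 - <<'E'
import cv2,numpy as np
w=cv2.imread('pics/w11.png');cv2.imwrite('pics/c13.png',cv2.resize(cv2.convertScaleAbs(w,alpha=1.3)[120:345,220:520],None,fx=2.6,fy=2.6,interpolation=cv2.INTER_CUBIC))
w=cv2.imread('pics/s11.png');cv2.imwrite('pics/c14.png',cv2.resize(w[230:380,150:350],None,fx=4,fy=4,interpolation=cv2.INTER_CUBIC))
E
```

```text
grip t 22.52 p [ 0.5629 -0.1243  0.0296] f [-1.24 -0.14  6.07] gap 0.0171
lift t 23.34 p [ 0.5621 -0.1244  0.1287] f [ 0.67 -0.36 -0.81] gap 0.017
[0.44605939 0.2044786 ]
over t 25.56 p [0.4465 0.2047 0.0756] f [ 0.15 -0.74 -1.32] gap 0.0168
```

View pics/c13.png

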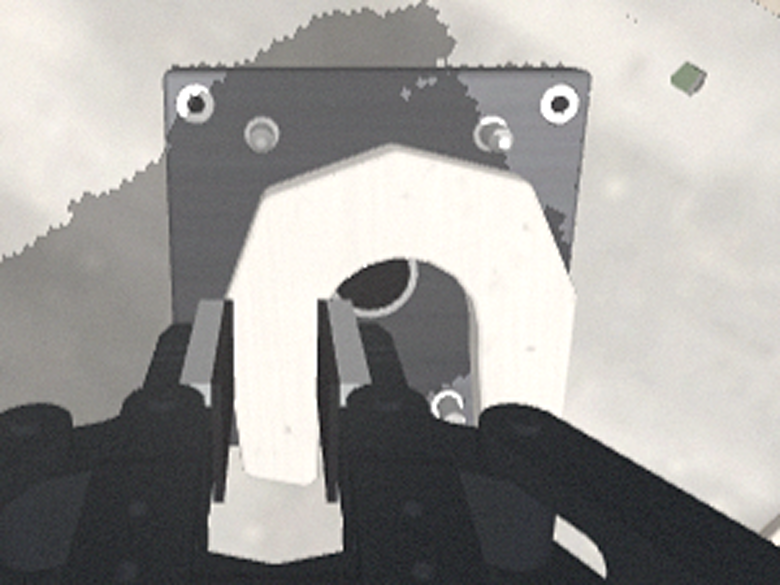

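View pics/c14.png

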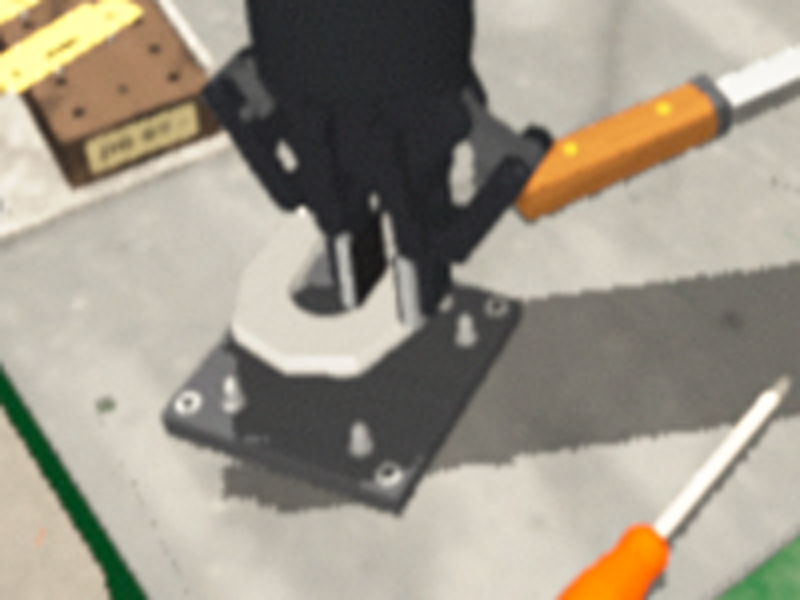

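Run:
```python
from nest import *
s=np.load('pics/w11.npz')
th=np.radians(118.5);E=np.array([[np.cos(th),-np.sin(th)],[np.sin(th),np.cos(th)]])
n=np.array([.467,.2204])
g=lambda u,v,z:((ray('wrist',220+u/2.6-.3,120+v/2.6-.3,z,s)[:2]-n)@E*1000).round(1)
for z in (.0525,.054): 
  for t,u,v in [('tip',395,148),('R',577,297),('L',230,293),('chL',267,190),('chR',533,184),('legend',308,485),('legend2',243,470),('mouth',400,260),('inR',470,300),('inR2',480,400)]: print(z,t,g(u,v,z))
for q in [(262,135),(492,132),(448,408)]: print('pin',g(*q,.014))
```

```text
0.0525 tip [37.4  1.9]
0.0525 R [  6.7 -36.3]
0.0525 L [ 7.6 33.9]
0.0525 chL [29.1 26.4]
0.0525 chR [ 30.3 -25.1]
0.0525 legend [-37.6  17.6]
0.0525 legend2 [-33.8  31.8]
0.0525 mouth [14.7 -0.1]
0.0525 inR [  6.1 -14.7]
0.0525 inR2 [-16.7 -18.4]
0.054 tip [37.7  2.2]
0.054 R [  7.3 -35.6]
0.054 L [ 8.2 33.9]
0.054 chL [29.5 26.4]
0.054 chR [ 30.7 -24.6]
0.054 legend [-36.5  17.7]
0.054 legend2 [-32.7  31.7]
0.054 mouth [15.2  0.2]
0.054 inR [  6.7 -14.2]
0.054 inR2 [-15.8 -18. ]
pin [32.7 27.9]
pin [ 33.5 -27.7]
pin [-41.8 -21.9]
```

Run:
```python
from act import *
th=np.radians(118.5);ex=np.array([np.cos(th),np.sin(th)])
q=np.array([.44606,.20448])-0.0007*ex
print(move_l([*q,0.058],feed=0.08,until_force=8));st()
print(move_l([*q,0.0415],feed=0.02,until_force=6));s=st('seat')
```

```text
False
 t 26.02 p [0.4459 0.2036 0.0572] f [ 0.29 -0.19 -1.32] gap 0.0169
True
seat t 26.84 p [0.4462 0.2038 0.0415] f [ 1.17 -1.05  4.45] gap 0.017
```

Run:
```python
from act import *
command_gripper(0.032);sleep(0.2);s=st('rel')
p=s['position']
move_l([p[0],p[1],0.12],feed=0.1);
th=np.radians(118.5);R=Rtool(th-np.pi/2)
q=np.array([.467,.2204])-0.08*R[:2,1]
movep([*q,0.20],R);sleep(.2)
s=st();snap('wrist','w12');np.savez('pics/w12.npz',position=s['position'],tcp_rot=s['tcp_rot']);snap('scene','s12');snap('top','t12')
w=cv2.imread('pics/w12.png');cv2.imwrite('pics/c15.png',cv2.resize(cv2.convertScaleAbs(w,alpha=1.2)[20:200,220:430],None,fx=3,fy=3,interpolation=cv2.INTER_CUBIC))
```

```text
rel t 27.33 p [0.4456 0.2032 0.0408] f [-0.3   0.23  0.44] gap 0.032
 t 29.0 p [0.5036 0.1508 0.1988] f [-0.28  0.03  0.35] gap 0.0321
```

View pics/c15.png

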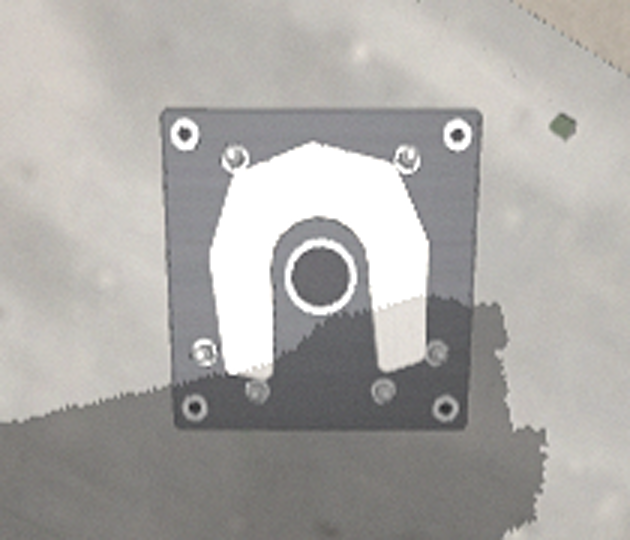

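View pics/s12.png

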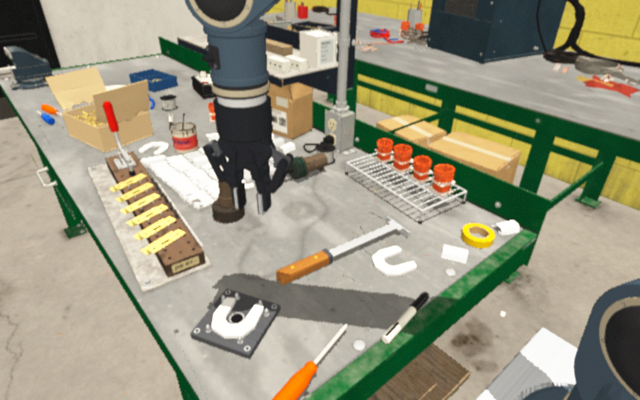

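View pics/t12.png

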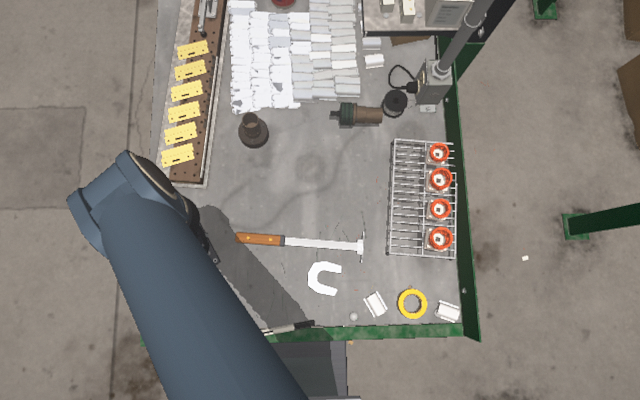

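Run:
```python
from nest import *
s=np.load('pics/w12.npz');im=cv2.imread('pics/w12.png');d=np.load('pics/w12.npy')
th=np.radians(118.5);E=np.array([[np.cos(th),-np.sin(th)],[np.sin(th),np.cos(th)]]);n=np.array([.467,.2204])
c=camera_params('wrist');K=c['K'];T=np.array(c['tool_from_camera']);R=s['tcp_rot']
def z(u,v): 
    P=T[:3,:3]@(np.linalg.inv(K)@[u,v,1]*d[v,u])+T[:3,3]; return (R@P+s['position'])
for t,a,b in [('arch',315,180),('Lsh',240,240),('Rsh',400,240),('Lleg',245,350),('Rleg',400,350),('plate',190,300),('plate',450,250),('plate2',320,395)]:
    u,v=round(220+a/3),round(20+b/3);print(t,(z(u,v)[2]*1000).round(1))
g=lambda u,v,zz:((ray('wrist',220+u/3-.33,20+v/3-.33,zz,s)[:2]-n)@E*1000).round(1)
for t,a,b in [('tip',315,142),('L',210,255),('R',430,250),('endL',247,376),('endR',402,368),('mouth',320,216),('inL',272,320),('inR',373,320)]: print(t,g(a,b,.020))
for q in [(235,158),(407,158),(203,353),(436,352),(257,390),(383,390)]: print('pin',g(*q,.016))
```

```text
arch 19.3
Lsh 19.9
Rsh 19.3
Lleg 19.4
Rleg 19.9
plate 12.3
plate 12.2
plate2 11.0
tip [36.6  1.8]
L [ 2.6 36. ]
R [  4.4 -35.7]
endL [-36.3  24.7]
endR [-33.5 -27.7]
mouth [14.7  0.2]
inL [-17.9  16. ]
inR [-17.8 -17.6]
pin [32.4 27.5]
pin [ 32.6 -27.7]
pin [-29.   39.9]
pin [-28.4 -39.5]
pin [-41.4  21.7]
pin [-41.3 -21.7]
```

Run:
```python
from act import *
for n in ['top0','t12']:
    im=cv2.imread(f'pics/{n}.png').astype(int);m=((im[:,:,2]>180)&(im[:,:,1]<110)&(im[:,:,0]<90)).astype(np.uint8);m[:, :420]=0;m[:130]=0;m[260:]=0
    k,l,stt,c=cv2.connectedComponentsWithStats(m);print([c[i].round(1).tolist() for i in range(1,k) if stt[i,4]>40])
d=np.load('pics/t12.npy');c=camera_params('top')
for u,v in [(258,239),(300,242),(350,244),(361,238),(361,250)]:
    P=c['rotation']@(np.linalg.inv(c['K'])@[u,v,1]*d[v,u])+c['position'];print(P.round(4))
finish_job()
```

```text
[[439.0, 151.2], [441.7, 176.6], [440.9, 207.6], [441.2, 237.7]]
[[438.5, 152.4], [441.3, 178.1], [439.6, 207.7], [440.2, 238.5]]
[0.4933 0.0597 0.0186]
[ 0.4848 -0.0343  0.0138]
[ 0.4775 -0.1475  0.0138]
[ 0.4918 -0.1749 -0.0026]
[ 0.4633 -0.1716  0.0164]
the job is handed in; nothing more can be done
```

I handed the job in at about 29 s of the 72 s. The yoke is seated in the nest and the hook lies flat clear of the rack. `finish_job()` gives no verdict, so what follows is my own measurement.

**What I did**
- I gripped the hook by its handle and took the blade in under the rack on the -x side of the yoke.
- I swept it sideways behind the leg ends and dragged the yoke out to about rack y = 0.195 m.
- I laid the hook down with the blade at about rack y = 0.13 m. Then I gripped the yoke by its +y leg, lowered it between the pins until it touched, and let go.

**Which yoke I took**
- There were three horseshoes: the one under the rack (top 415,200), one in the open (top 325,278), and one at the far end of the bench (scene 153,147).
- I took the one under the rack, because the task says the yoke lies wholly there.
- The "farthest from the base" hint does not quite agree. The far horseshoe is at about 1.18 m, beyond the arm's 0.95 m reach, and the one under the rack is at about 0.65 m.

**Last checks**
- **Yoke:** its centre is about 1 mm from where the pins put the seat. Its top face reads 19.3–19.9 mm at five points, so it is flat on the plate, and it is turned about 2° within the pin play.
- **Nest:** the plate's outline and centre hole put its centre about 4 mm from where the six pins do. I followed the pins, which fitted to about 0.4 mm.
- **Hook:** handle and strip heights match lying flat (strip top 13.8 mm at two points along it, nominal 16). One reading beside the blade hit the bench instead.
- **Coils and solenoids:** the coil centres shifted by at most 1.5 pixels (roughly 3 mm) between the first and last top views. The colour mask could account for that, and nothing touched the coils. By eye the solenoids had not moved.

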